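# Hang the rinsed vial basket on the swinging drain hook

### The arm

A 6-joint arm with a two-finger parallel gripper is mounted at the origin on a cart in front of the work surface, level with it; the furniture and walls round the work are solid. World frame = base frame: x ahead of the robot, y to its left, z up, the work surface at z = 0. Lengths are in m, angles in rad, forces in N, time in s.
With the tool pointing down it reaches from about 0.35 to 0.875 m from the base axis. Payload 15.5 kg.
Tool frame: the origin (TCP) lies on the centre line of the jaws, within the pads' length; the fingertips stand 17 mm ahead of it and the grasp point (between the pads) lies 2 mm behind it; z points along the fingers, y is the line along which they close (so a half turn about z gives the same grasp; the last joint's range is limited). The gripper opens to 85 mm and grips with 20 to 120 N. Pads are 22 mm wide; open, the fingers measure 114 mm over their backs; the gripper's body (76 mm by 85 mm) begins 54 mm behind the grasp point. The pads swing forward as they close: fully open they stand 13 mm farther back than shut.
Start: joints at [1.155, 0.494, 1.345, -0, 1.302, -0.096], TCP at [0.197, 0.593, 0.248] pointing down, gripper open.
Joint ranges: [-2.91, 2.91], [-0.82, 2.16], [0.22, 2.67], [-1.22, 4.37], [0.12, 2.79], [-3.08, 3.08]. Speed limits (rad/s): [1.89, 1.89, 2.57, 3.01, 3.01, 3.01].

### API

Orientations are given as [roll, pitch, yaw] about the fixed x, y, z axes, in that order (R = Rz(yaw) Ry(pitch) Rx(roll)).
In Python, from rig import get_obs, eyes, env gives the robot as it stands.
- The arm moves only by the tool servo_tool, never from a script. Its argument "targets" is a list of rows, each a list of 4 numbers: the shift along the tool's x, y, z in mm, then the turn about the tool's z in degrees. A call has 1 to 10 rows; each row shifts and turns the commanded pose from where the row before left it, along the tool's axes as they then stand; what a row does not reach is not made up. A row lasts 1/10 s, in which the tool goes at most 50 mm and 8.59 degrees, less where a joint would pass 70% of its speed; a pose out of reach is approached as far as the arm can. A call is refused whole if a number of a shift passes 50 or a number of a turn 8.59, either way. A call with a gripper value outside its range is refused whole. "gripper" is the finger opening in mm, from 0 to 85.4, set as the call begins (left out, the last holds). The fingers move at their own pace and stop on an object; "grip_force" is the grip in N (left out, the last holds). Time passes only in rows, so rows that do not move let the fingers close. It gives the time, the measured TCP pose, the force, the opening and the grip force at its end, in the units of the state.
- get_obs(): the state, without advancing time (a new reading comes with each control period).
- eyes.snapshot(name): name is "scene" or "top" or "wrist"; returns a dict with "pixels" (420x560x3 uint8, blue, green, red), "range_z" (420x560 float32, m along the optical axis (not along the pixel's ray), 0 where there is no reading), "vfov" (degrees; the focal length in pixels is half the picture's height over the tangent of half this angle, whatever the lens; pixels are square), "cx", "cy" (the principal point, pixels), "origin" and "rotation" of the camera in the world. Camera axes: x right, y up, looking along -z (the intrinsics and any distortion apply to the point x, -y, -z); pixel columns grow to the right and rows downward; lengths in m; the calibration is good to about 2 mm. A picture is of the moment at which its call begins.
- env.hand_in(): hands the job in; it is judged then, once.
The state is a dict: "t": time; "q": joint angles; "qd": joint speeds; "tau": joint torques, N m; "position": TCP position; "tcp_rot": TCP orientation; "force": force on the tool from outside, world axes, zero at the start; "ft_torque": the same for the moment, N m; "opening": opening from 0.0 (shut) to 1.0 (fully open); "finger_force": force on a finger pad.
Only numpy, scipy, OpenCV 4.12 (cv2) and the standard library are available. Lean on these libraries where they do the work, as an engineer would, in place of code of your own. Each camera call takes 0.05 s, during which the arm holds its last target. There are 200 camera calls.

### The job

The hook on the draining stand is swinging freely: steady it so that it hangs straight down and still by itself, and only then hang the blue vial basket on it by its wire bail, in the hook's dip. Keep the basket upright, set it on the hook gently, and leave it hanging still and straight, with its bail square across the hook's arm. Do not shift or tip the things standing round about.

Things in the scene. Friction and masses are not known exactly. Their poses are not given: they have to be found in the camera images.
- hanger_stand: Fixed draining stand. Origin on the bench at the centre of its white drip tray (120 x 110 mm, 14 mm high), right below the seat of the resting hook. +x points from the hook's open end back to the aluminium post (14 mm thick, 480 mm tall, 140 mm along +x). The pivot bolt comes forward to 78 mm along +x, 450 mm up. Above and before (-x of) the seat is only the hook.
- hook (a joint): Swing angle of the steel hook, rad, about the pivot bolt (along the stand's x, 450 mm above the bench, almost frictionless, no spring): 0 straight down, positive when its lower end is on the stand's +y side. It starts swinging 0.38 to 0.6 rad each way, period about 0.9 s, and would go on for over a minute. 0.25 kg.
- hook_seat (a point): Top of the bar in the middle of the hook's dip (flat for 20 mm), where the bail must rest; swings with the hook; 224 mm above the stand's origin at rest. The hook's 8 mm round arm runs along the stand's x from the tip, through the dip (8 mm deep) to the upright shank, 90 mm behind (+x of) the seat.
- hook_tip (a point): Centre of the red ball (12 mm diameter) at the hook's open end: 32 mm in front (-x) of the seat, its top 20 mm above the seat.
- basket: Loose blue vial basket, 0.15 to 0.3 kg, origin under the centre of its foot. 70 mm along x, 100 mm along y, solid to 62 mm up with its six vials. In its y-z plane stands a fixed 6 mm wire bail: uprights at y = +-47 mm up to 85 mm, then sloping to a peak in the middle (wire centre at 123 mm), so it centres itself on a hook. Half a turn gives the same basket.
- basket_grip (a point): Centre of the basket's orange square grip, 20 x 20 mm, 50 mm tall (sides along the basket's x and y), which stands on the bail's peak: 151 mm above the basket's foot, its lower end 126 mm, its top 176 mm above the foot.
- basket_eye (a point): Underside of the bail's peak, 120 mm above the basket's foot; it rests on hook_seat when the basket hangs right. Axes as the basket's.
- reagent_amber_a: Bystander, loose: brown reagent bottle with a black cap, 66 mm diameter, 132 mm tall. Origin under its centre.
- measuring_cylinder: Bystander, loose: clear measuring cylinder on a blue foot, 47x54 mm, 168 mm tall. Origin under its centre.
- reagent_clear_b: Bystander, loose: clear reagent bottle with a blue cap, 54 mm diameter, 108 mm tall. Origin under its centre.
- beaker_100: Bystander, loose: glass beaker, 57 mm diameter, 72 mm tall. Origin under its centre.
- timer: Bystander, loose: white timer, 62x70x19 mm. Origin under its centre.
- vial_rack: Bystander, loose: blue vial rack, 72x190x39 mm. Origin under its centre.

How it is judged:
On the way, in this order (a step that is already met when the one before it is completed fails the run):
1. the empty hook hangs straight down and still by itself, touched by nothing, for 0.8 s (value of joint hook between -0.05 and 0.05 rad and velocity of joint hook between -0.2 and 0.2 rad/s and contact force between hanger_stand and anything else below 0.05 N), for 0.8 s.
2. the basket's bail lies in the dip of the hook, the basket upright and its bail square across the arm (distance between basket_eye and hook_seat below 0.018 m and angle between basket's own z axis and vertical below 0.2 rad and angle between the x axis of basket and the x axis of hanger_stand, either way round below 0.5 rad), for 0.2 s.
At the end, for the whole second after the job is handed in: Bail peak within 18 mm of the hook seat, weight on the hook; basket within 0.2 rad of upright, its x within 0.5 rad of the stand's x (either way), slower than 0.05 m/s and 0.4 rad/s; hook within 0.1 rad of plumb, slower than 0.25 rad/s (all of step 2 and value of joint hook between -0.1 and 0.1 rad and velocity of joint hook between -0.25 and 0.25 rad/s and linear speed of basket below 0.05 m/s and angular speed of basket below 0.4 rad/s and contact force between basket and hanger_stand above 0.5 N); the robot touches nothing.
It fails at once if the basket is tipped by more than 0.6 rad (angle between basket's own z axis and vertical above 0.6 rad).
It fails at once if the basket is banged on or pressed against the stand or hook with more than 25 N (contact force between basket and hanger_stand above 25 N).
It fails at once if a thing standing round about is shifted by more than 30 mm or tipped by more than 0.5 rad (distance of any of reagent_amber_a, measuring_cylinder, reagent_clear_b, beaker_100, timer, vial_rack from where it was at the start of the episode above 0.03 m or angle between any of reagent_amber_a, measuring_cylinder, reagent_clear_b, beaker_100, timer, vial_rack's own z axis and vertical above 0.5 rad).
It also fails if it takes over 72 s, if anything falls off the work surface, if the arm or the gripper's body presses on something with over 40 N, if the wrist force passes 120 N, or if a joint passes its speed limit or range.

## Working session

There is one attempt and no reset: what is moved stays moved. The work goes in short steps, Python scripts to look and compute and a tool call to move; the robot and the scene stay as the last step left them, time stands still between calls to the robot, and variables do not carry over. Pictures are saved under pics/ and viewed, at most 10 in all, crops included, and the job is handed in when it is done.

Besides the shell and the picture viewer there is one more tool, called after "Request:" as a command line: name --pt "numbers of a row" for each row, then --argument value for the rest. servo_tool: Moves the arm, as the interface text tells. Its arguments: {"type":"object","properties":{"targets":{"type":"array","items":{"type":"array","items":{"type":"number"}}},"gripper":{"type":"number"},"grip_force":{"type":"number"}},"required":["targets"]}

```bash
mkdir -p pics; cat > h.py <<'E'
import numpy as np, cv2
from rig import get_obs, eyes, env
def snap(n):
    s=eyes.snapshot(n); p=s["pixels"]; h,w=p.shape[:2]
    f=h/2/np.tan(np.radians(s["vfov"])/2)
    z=s["range_z"]; v,u=np.mgrid[:h,:w]
    c=np.stack([(u-s["cx"])/f*z,-(v-s["cy"])/f*z,-z],-1)
    W=c@np.array(s["rotation"]).T+np.array(s["origin"])
    W[z==0]=np.nan
    return s,p,W
E
python3 - <<'E'
from h import *
o=get_obs(); print(o)
ims=[]
for n in("scene","top"):
    s,p,W=snap(n); cv2.imwrite(f"pics/{n}0.png",p); np.save(f"/tmp/{n}.npy",W)
    print(n,{k:v for k,v in s.items() if k not in("pixels","range_z")})
E
```

```text
{'t': 0.0, 'q': array([ 1.15451875e+00,  4.94180447e-01,  1.34613718e+00,  1.00437060e-05,
        1.30251238e+00, -9.54898173e-02]), 'qd': array([-5.72072768e-04,  9.73197549e-05,  1.33951182e-03, -1.13711674e-04,
       -1.76596658e-03,  6.75946392e-04]), 'tau': array([-5.10921091e-03, -8.82121968e+01, -3.83880544e+01, -5.54239432e-04,
        9.99083742e-03,  2.15252379e-05]), 'position': array([0.19691882, 0.59280314, 0.2476999 ]), 'tcp_rot': array([-3.14036186e+00, -1.27612541e-04,  2.82080214e+00]), 'force': array([-0.81241317,  0.05278653, -0.83059457]), 'ft_torque': array([0.00255136, 0.02851691, 0.00343975]), 'finger_force': 0.0, 'opening': 0.9968278980270214}Traceback (most recent call last):
  File "<stdin>", line 5, in <module>
  File "h.py", line 8, in snap
    W=c@np.array(s["rotation"]).T+np.array(s["origin"])
      ~~~~~~~~~~~~~~~~~~~~~~~~~~~^~~~~~~~~~~~~~~~~~~~~~
ValueError: operands could not be broadcast together with shapes (420,560) (3,)
```

```bash
sed -i 's/^    W=.*/    r=np.array(s["rotation"]); R=r if r.ndim==2 else Rotation.from_euler("xyz",r).as_matrix()\n    W=c@R.T+np.array(s["origin"])/; 1a from scipy.spatial.transform import Rotation' h.py
python3 - <<'E'
from h import *
for n in("scene","top"):
    s,p,W=snap(n); cv2.imwrite(f"pics/{n}0.png",p); np.save(f"/tmp/{n}.npy",W)
    print(n,{k:v for k,v in s.items() if k not in("pixels","range_z")})
    for a in [(100,100),(300,280),(350,100),(350,450)]: print(W[a].round(3),end=' ')
E
```

```text
scene {'vfov': 47.9504544396687, 'cx': 272.9653157798553, 'cy': 200.96636546014025, 'origin': array([-0.09335643, -0.96243546,  1.20185721]), 'rotation': array([ 0.86997551,  0.00630316, -0.62665423])}
[0.48  1.401 0.006] [ 0.466 -0.214  0.006] [-0.057 -0.07   0.029] [ 0.642 -0.684  0.161] top {'vfov': 43.84649082762954, 'cx': 279.3540467244353, 'cy': 211.84247976015578, 'origin': array([ 0.30394885, -0.06707276,  1.89794541]), 'rotation': array([ 0.15250806, -0.0239195 , -1.54961854])}
[0.801 0.391 0.555] [ 0.266 -0.135 -0.754] [ 0.005  0.746 -0.764] [ 0.075 -0.859 -0.387]
```

View pics/scene0.png

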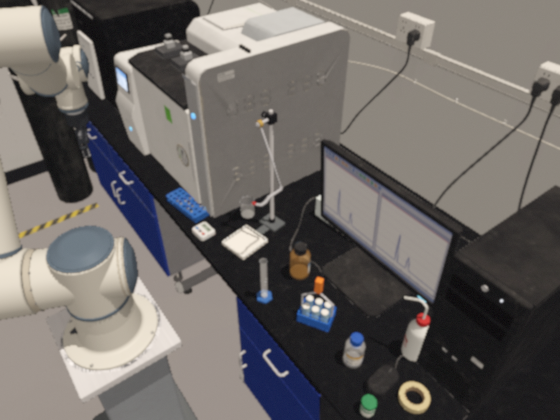

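View pics/top0.png

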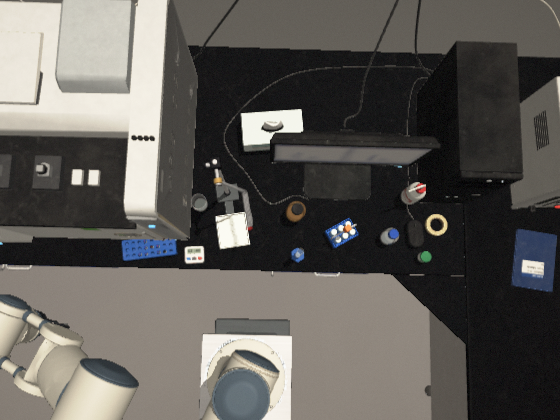

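```bash
python3 - <<'E'
from h import *
for n in("scene","top"):
    p=cv2.imread(f"pics/{n}0.png"); W=np.load(f"/tmp/{n}.npy"); h=cv2.cvtColor(p,cv2.COLOR_BGR2HSV)
    H,S,V=[h[...,i].astype(int) for i in range(3)]
    work=(W[...,0]>.2)&(W[...,0]<.9)&(abs(W[...,1]-0.0)<.6)
    def rep(name,m):
        m=(m&work).astype(np.uint8); k,l,st,_=cv2.connectedComponentsWithStats(m)
        for i in range(1,k):
            if st[i,4]>5:
                P=W[l==i]; print(n,name,st[i].tolist(),np.median(P,0).round(3),P.min(0).round(3),P.max(0).round(3))
    rep("orange",(H>5)&(H<18)&(S>170)&(V>150))
    rep("red",((H<5)|(H>174))&(S>120)&(V>90))
    rep("blue",(H>100)&(H<125)&(S>120)&(V>70))
    rep("tray",(S<40)&(V>200)&(W[...,2]<.05))
    rep("tall",(W[...,2]>.2)&(W[...,0]<.8)&(W[...,1]<.4)&(W[...,1]>-.3))
    m=(W[...,2]<.05)&(W[...,2]>.009)&(S<40)&(V>190)&work
    k,l,st,_=cv2.connectedComponentsWithStats(m.astype(np.uint8))
    i=1+np.argmax(st[1:,4]); P=W[l==i][:,:2].astype(np.float32)
    print("trayrect",cv2.minAreaRect(P*1000))
    # basket body
    m=(H>100)&(H<125)&(S>120)&work&(W[...,2]>.03)&(W[...,2]<.08)
    k,l,st,_=cv2.connectedComponentsWithStats(cv2.morphologyEx(m.astype(np.uint8),cv2.MORPH_CLOSE,np.ones((7,7))))
    for i in range(1,k):
        if st[i,4]>60: print("bask",st[i].tolist(),cv2.minAreaRect(W[(l==i)&m][:,:2].astype(np.float32)*1000))
s=cv2.imread("pics/scene0.png"); t=cv2.imread("pics/top0.png")
a=cv2.resize(s[100:260,200:320],None,fx=3.5,fy=3.5); b=cv2.resize(t[150:270,190:300],None,fx=3.4,fy=3.4)
c=np.zeros((560,800,3),np.uint8); c[:a.shape[0],:a.shape[1]]=a; c[:b.shape[0],a.shape[1]:a.shape[1]+b.shape[1]]=b[:, :800-a.shape[1]]
cv2.imwrite("pics/crop1.png",c)
E
```

```text
scene orange [315, 277, 9, 16, 116] [ 0.513 -0.331  0.164] [ 0.503 -0.341 -0.001] [ 0.635 -0.216  0.181]
scene red [252, 201, 4, 4, 12] [ 0.504 -0.023  0.257] [ 0.5   -0.028 -0.002] [0.676 0.239 0.265]
scene red [416, 312, 14, 14, 129] [ 0.658 -0.583  0.159] [ 0.643 -0.598 -0.003] [ 0.8   -0.504  0.168]
scene blue [165, 187, 44, 36, 650] [0.438 0.357 0.025] [ 0.396  0.259 -0.004] [0.488 0.5   0.046]
scene blue [256, 291, 17, 13, 123] [ 0.427 -0.18   0.007] [ 0.407 -0.198 -0.003] [ 0.467 -0.148  0.015]
scene blue [238, 299, 83, 121, 4576] [ 0.398 -0.267 -0.271] [ 0.365 -0.528 -0.638] [ 0.403 -0.061  0.003]
scene blue [304, 298, 2, 4, 6] [ 0.513 -0.275  0.036] [ 0.504 -0.29   0.029] [ 0.516 -0.271  0.056]
scene blue [296, 306, 41, 27, 425] [ 0.494 -0.348  0.017] [ 0.462 -0.39  -0.004] [ 0.594 -0.273  0.046]
scene blue [350, 331, 14, 15, 159] [ 0.509 -0.498  0.107] [ 0.493 -0.515 -0.001] [ 0.588 -0.431  0.114]
scene tray [193, 223, 21, 15, 138] [0.423 0.19  0.019] [0.395 0.162 0.004] [0.454 0.234 0.028]
scene tray [223, 227, 44, 30, 683] [0.515 0.069 0.007] [ 0.45   0.003 -0.002] [0.582
[... 1893 characters left out ...]
.535] [0.47  0.209 0.2  ] [0.8   0.4   0.623]
top tall [270, 130, 80, 28, 1948] [ 0.75  -0.186  0.401] [ 0.733 -0.3    0.2  ] [ 0.8   -0.066  0.43 ]
top tall [203, 156, 46, 74, 462] [0.633 0.079 0.453] [ 0.5   -0.003  0.214] [0.68  0.122 0.479]
top tall [98, 177, 2, 5, 6] [0.601 0.4   0.492] [0.592 0.398 0.487] [0.605 0.4   0.5  ]
trayrect ((433.63330078125, 197.4000244140625), (58.02400588989258, 65.70523834228516), 1.4914582967758179)
bask [326, 218, 27, 29, 123] ((523.7150268554688, -332.0248107910156), (69.65481567382812, 101.63841247558594), 29.907737731933594)
bask [122, 239, 55, 21, 750] ((453.2998962402344, 356.2803955078125), (66.4654312133789, 189.4912872314453), 7.177977561950684)
```

View pics/crop1.png

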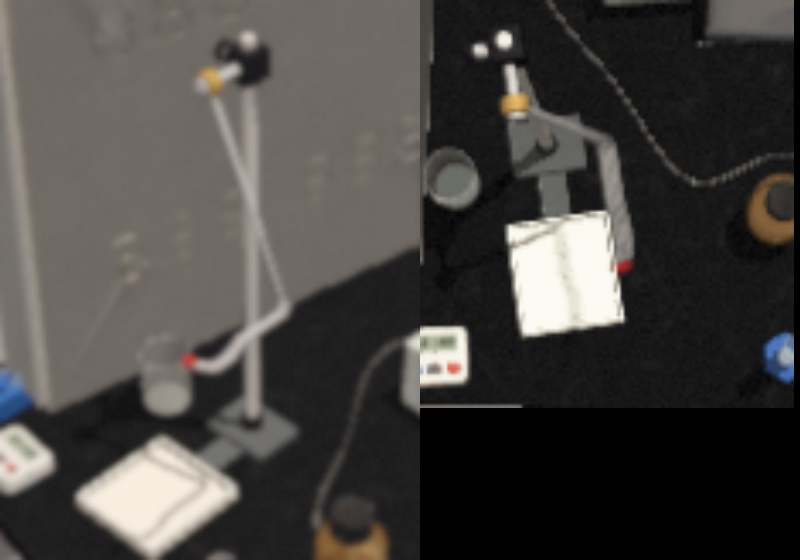

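```bash
python3 - <<'E'
from h import *
for n in("scene","top"):
    p=cv2.imread(f"pics/{n}0.png"); W=np.load(f"/tmp/{n}.npy"); h=cv2.cvtColor(p,cv2.COLOR_BGR2HSV)
    H,S,V=[h[...,i].astype(int) for i in range(3)]
    X,Y,Z=W[...,0],W[...,1],W[...,2]
    m=(S<70)&(V>140)&(X>.43)&(X<.61)&(Y>-.03)&(Y<.155)&(Z<.05)
    k,l,st,_=cv2.connectedComponentsWithStats(m.astype(np.uint8)); i=1+np.argmax(st[1:,4])
    print(n,"tray",st[i],cv2.minAreaRect(W[l==i][:,:2].astype(np.float32)*1000),np.median(Z[l==i]))
    # edges in pixels -> intersect with z=.014 plane is implied by depth
    m=(Z>.2)&(Z<.7)&(X>.48)&(X<.72)&(Y>-.1)&(Y<.2)&~((X>.45)&(Y>.2))
    Q=W[m]; 
    for a in np.arange(.2,.5,.04):
        q=Q[(Q[:,2]>=a)&(Q[:,2]<a+.04)]; 
        if len(q): print(round(a,2),len(q),q.min(0).round(3),np.median(q,0).round(3),q.max(0).round(3))
    m=(H>5)&(H<25)&(S>80)&(X>.45)&(X<.75)&(Y<0)&(Y>-.25)&(Z>.02); print("amber",np.nanmedian(W[m],0).round(3),W[m].min(0).round(3),W[m].max(0).round(3))
W=np.load("/tmp/top.npy"); print("beaker",W[200:208:3,198:203:2].round(3).reshape(-1,3), "box y,x at z>.3:")
for b in [(.3,),( .2,)]:
    m=(W[...,2]>b[0])&(W[...,1]>.15)&(W[...,0]>.3); print(W[m].min(0).round(3))
E
```

```text
scene tray [222 225  46  34 878] ((522.046630859375, 72.60169982910156), (135.82904052734375, 126.21919250488281), 10.531723976135254) 0.0073541410032844645
0.2 38 [0.646 0.086 0.2  ] [0.651 0.09  0.221] [0.657 0.099 0.239]
0.24 144 [ 0.496 -0.032  0.241] [ 0.583 -0.012  0.252] [0.658 0.095 0.28 ]
0.28 46 [0.612 0.003 0.28 ] [0.619 0.021 0.3  ] [0.659 0.095 0.317]
0.32 70 [0.609 0.023 0.32 ] [0.647 0.086 0.341] [0.66  0.097 0.359]
0.36 77 [0.605 0.035 0.36 ] [0.648 0.085 0.379] [0.66  0.097 0.4  ]
0.4 77 [0.603 0.058 0.4  ] [0.644 0.082 0.419] [0.668 0.1   0.44 ]
0.44 240 [0.591 0.07  0.44 ] [0.641 0.084 0.458] [0.671 0.127 0.478]
0.48 2 [0.645 0.087 0.481] [0.649 0.089 0.481] [0.653 0.091 0.481]
amber [ 0.567 -0.177  0.078] [ 0.551 -0.194  0.02 ] [ 0.614 -0.134  0.125]
top tray [ 216  212   34   37 1003] ((525.1546630859375, 64.32559967041016), (122.86732482910156, 110.73731994628906), 10.168604850769043) 0.00567889859043591
0.2 56 [ 0.515 -0.002  0.214] [0.559 0.006 0.235] [0.663 0.083 0.24 ]
0.24 60 [ 0.5   -0.003  0.24 ] [0.596 0.013 0.246] [0.664 0.086 0.277]
0.28 20 [0.617 0.028 0.284] [0.624 0.038 0.304] [0.664 0.089 0.317]
0.32 24 [0.615 0.038 0.324] [0.62  0.049 0.34 ] [0.663 0.089 0.355]
0.36 19 [0.613 0.05  0.364] [0.617 0.058 0.376] [0.66  0.085 0.398]
0.4 16 [0.611 0.062 0.4  ] [0.615 0.067 0.419] [0.652 0.095 0.44 ]
0.44 267 [0.599 0.069 0.442] [0.651 0.085 0.462] [0.68  0.122 0.479]
amber [ 0.581 -0.155  0.099] [ 0.559 -0.194  0.021] [ 0.747 -0.066  0.289]
beaker [[0.629 0.191 0.022]
 [0.627 0.182 0.037]
 [0.629 0.176 0.025]
 [0.618 0.19  0.027]
 [0.617 0.182 0.033]
 [0.617 0.175 0.033]
 [0.606 0.189 0.032]
 [0.606 0.182 0.032]
 [0.607 0.175 0.024]] box y,x at z>.3:
[0.47  0.153 0.3  ]
[0.447 0.15  0.2  ]
```

Request:
servo_tool --pt "0 0 -25 -7.1" --pt "0 0 -25 -7.1" --pt "0 0 -25 -7.1" --pt "0 0 -25 -7.1" --pt "-5 -42 0 0" --pt "-5 -42 0 0" --pt "-5 -42 0 0" --pt "-5 -42 0 0" --pt "-5 -42 0 0" --pt "-5 -42 0 0" --gripper 0

```text
t: 1.15
position: [0.2704, 0.3485, 0.3481]
tcp_rot: [-3.141, -0.0, -2.966]
force: [1.1, 0.8, -0.3]
opening: -0.003
finger_force: 0.0
```

Request:
servo_tool --pt "-7 -45 0 0" --pt "-7 -45 0 0" --pt "-7 -45 0 0" --pt "-7 -45 0 0" --pt "-7 -45 0 0" --pt "-7 -45 0 0" --pt "-7 -45 0 0"

```text
t: 1.85
position: [0.3736, 0.0467, 0.3484]
tcp_rot: [3.142, 0.0, -2.967]
force: [1.2, 1.1, -0.0]
opening: -0.004
finger_force: 0.0
```

Request:
servo_tool --pt "-29.6 -35.7 0 0" --pt "-29.6 -35.7 0 0" --pt "-29.6 -35.7 0 0" --pt "-29.6 -35.7 0 0" --pt "-29.6 -35.7 0 0" --pt "0 0 33 0" --pt "0 0 33 0" --pt "0 0 33 0" --pt "0 0 34 0"

```text
t: 2.75
position: [0.5502, -0.1016, 0.214]
tcp_rot: [-3.142, 0.0, -2.967]
force: [0.3, -0.5, -0.3]
opening: -0.003
finger_force: 0.0
```

```bash
python3 - <<'E'
from h import *
s,p,W=snap("scene"); cv2.imwrite("pics/s1.png",p); a=cv2.resize(p[80:260,180:340],None,fx=3,fy=3)
s,p,W=snap("wrist"); 
c=np.zeros((560,1060,3),np.uint8)
c=np.hstack([a,cv2.resize(p,(320,240)).copy() if False else cv2.copyMakeBorder(cv2.resize(p,(320,240)),0,300,0,0,cv2.BORDER_CONSTANT)])
cv2.imwrite("pics/c2.png",c); print(c.shape,get_obs()["position"])
E
```

```text
(540, 800, 3) [ 0.54802621 -0.10088549  0.21154754]
```

View pics/c2.png

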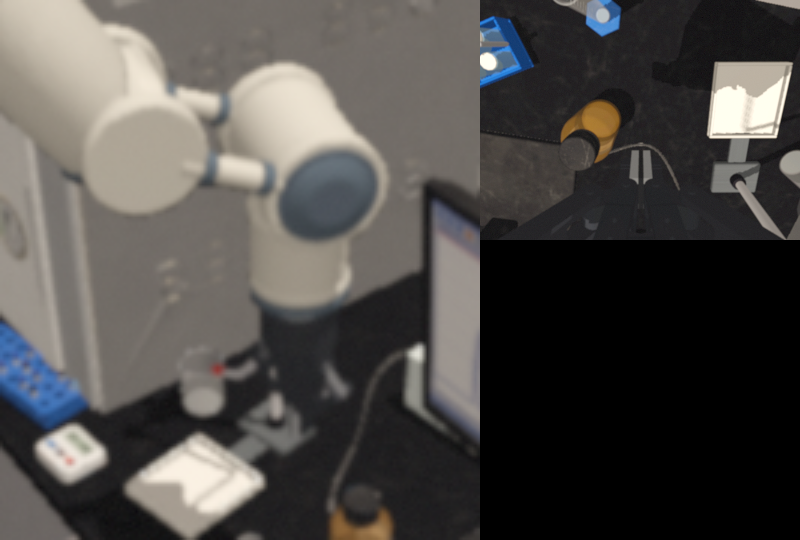

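Request:
servo_tool --pt "0 0 0 8.57" --pt "0 0 0 8.57" --pt "0 0 0 8.57" --pt "0 0 0 8.57" --pt "0 0 0 8.57" --pt "0 0 0 8.57" --pt "0 0 0 8.57" --pt "0 0 0 8.57" --pt "0 0 0 8.57" --pt "0 0 0 8.57"

```text
t: 3.85
position: [0.5509, -0.1017, 0.2172]
tcp_rot: [3.14, 0.001, 1.815]
force: [0.0, 0.0, -1.1]
opening: -0.002
finger_force: 0.0
```

Request:
servo_tool --pt "0 0 0 8.57" --pt "0 0 0 8.57" --pt "0 0 0 8.57" --pt "0 0 0 8.57" --pt "0 0 0 8.57" --pt "0 0 0 8.57" --pt "0 0 0 8.57" --pt "0 0 0 8.57" --pt "0 0 0 8.57" --pt "0 0 0 8.57"

```text
t: 4.85
position: [0.551, -0.1017, 0.2172]
tcp_rot: [3.141, -0.002, 0.319]
force: [-0.3, 0.1, 0.8]
opening: -0.002
finger_force: 0.0
```

Request:
servo_tool --pt "0 0 0 8.57"

```text
t: 4.95
position: [0.5509, -0.1017, 0.2172]
tcp_rot: [3.141, -0.002, 0.169]
force: [-0.3, 0.2, 0.7]
opening: -0.002
finger_force: 0.0
```

```bash
python3 - <<'E'
from h import *
s,p,W=snap("wrist"); cv2.imwrite("pics/w2.png",p); print(s["origin"],s["rotation"],s["vfov"]); o=get_obs(); print(o["position"],o["tcp_rot"],o["q"])
E
```

```text
[ 0.63437282 -0.0881387   0.3436562 ] [-3.32750294e-01 -1.01682324e-03 -1.40224860e+00] 58.59384942489621
[ 0.55093931 -0.10166087  0.21713834] [ 3.14083982e+00 -1.60248261e-03  1.58670213e-01] [-2.89063609e-01  4.35444037e-01  1.54835571e+00  1.65232652e-05
  1.15602246e+00  1.12305646e+00]
```

Request:
servo_tool --pt "0 0 0 -8.57" --pt "0 0 0 -8.57" --pt "0 0 0 -8.57" --pt "0 0 0 -8.57" --pt "0 0 0 -8.57" --pt "0 0 0 -8.57" --pt "0 0 0 -8.57" --pt "0 0 0 -8.57" --pt "0 0 0 -8.57" --pt "0 0 0 -8.57"

```text
t: 6.0
position: [0.5508, -0.1016, 0.2168]
tcp_rot: [3.14, 0.001, 1.681]
force: [0.2, 0.3, 0.2]
opening: -0.003
finger_force: 0.0
```

Request:
servo_tool --pt "0 0 0 -8.57" --pt "0 0 0 -8.57" --pt "0 0 0 -8.57" --pt "0 0 0 -8.57" --pt "0 0 0 -8.57" --pt "0 0 0 -8.57" --pt "0 0 0 -8.57" --pt "0 0 0 -8.57" --pt "0 0 0 -8.57" --pt "0 0 0 -8.57"

```text
t: 7.0
position: [0.5508, -0.1016, 0.2168]
tcp_rot: [-3.141, 0.001, -3.107]
force: [0.0, 1.0, -1.0]
opening: -0.004
finger_force: 0.0
```

Request:
servo_tool --pt "0 0 0 -8.5" --pt "2 8 0 0" --pt "0 8 0 0" --pt "0 8 0 0" --pt "0 8 0 0" --pt "0 8 0 0" --pt "0 8 0 0" --pt "0 8 0 0" --pt "0 8 0 0" --pt "0 8 0 0"

```text
t: 8.0
position: [0.5358, -0.0303, 0.2153]
tcp_rot: [-3.142, 0.0, -2.968]
force: [0.7, 0.2, -0.7]
opening: 0.001
finger_force: 0.0
```

Request:
servo_tool --pt "0 9 0 0" --pt "0 9 0 0" --pt "0 9 0 0" --pt "0 9 0 0" --pt "0 9 0 0" --pt "0 9 0 0" --pt "0 9 0 0" --pt "0 9 0 0" --pt "0 9 0 0" --pt "0 8 0 0"

```text
t: 9.0
position: [0.5204, 0.0575, 0.2153]
tcp_rot: [3.142, -0.0, -2.968]
force: [-1.0, -0.5, -0.5]
opening: 0.001
finger_force: 0.0
```

Request:
servo_tool --pt "0 0 0 0" --pt "0 0 0 0" --pt "0 0 0 0" --pt "0 0 0 0" --pt "0 0 0 0" --pt "0 0 0 0" --pt "0 0 0 0" --pt "0 0 0 0" --pt "0 0 0 0" --pt "0 0 0 0"

```text
t: 10.0
position: [0.5205, 0.0567, 0.2153]
tcp_rot: [-3.142, 0.0, -2.968]
force: [0.1, -0.1, -0.7]
opening: -0.0
finger_force: 0.0
```

```bash
cat >> h.py <<'E'
def hook(n="scene"):
    s,p,W=snap(n); h=cv2.cvtColor(p,cv2.COLOR_BGR2HSV)
    H,S,V=[h[...,i].astype(int) for i in range(3)]
    m=((H<5)|(H>174))&(S>120)&(V>90)&(W[...,0]>.43)&(W[...,0]<.6)&(abs(W[...,1]-.065)<.15)
    vv,uu=np.nonzero(m); return s,p,(uu.mean() if len(uu) else None, vv.mean() if len(vv) else None,len(uu))
E
python3 - <<'E'
from h import *
for i in range(8):
    s,p,r=hook(); 
    print(round(get_obs()["t"],2),r, get_obs()["force"].round(1))
    eyes.snapshot("wrist")
cv2.imwrite("pics/s3.png",cv2.resize(p[80:260,180:340],None,fx=3,fy=3)); print(get_obs()["position"])
E
```

```text
10.05 (np.float64(232.0), np.float64(194.0), 5) [-1.  -0.6  0.4]
10.15 (np.float64(232.0), np.float64(194.0), 5) [ 0.9  0.2 -0. ]
10.25 (np.float64(232.0), np.float64(194.0), 5) [-0.1  0.9  0.8]
10.35 (np.float64(232.0), np.float64(194.0), 5) [-0.2  0.2 -0.3]
10.45 (np.float64(232.0), np.float64(194.0), 5) [-0.  -0.3  1. ]
10.55 (np.float64(232.0), np.float64(194.0), 5) [ 0.6 -0.4  0.5]
10.65 (np.float64(232.0), np.float64(194.0), 5) [ 0.3 -0.3  0.4]
10.75 (np.float64(232.0), np.float64(194.0), 5) [ 0.5 -0.   0. ]
[0.52049754 0.05671117 0.21527069]
```

View pics/s3.png

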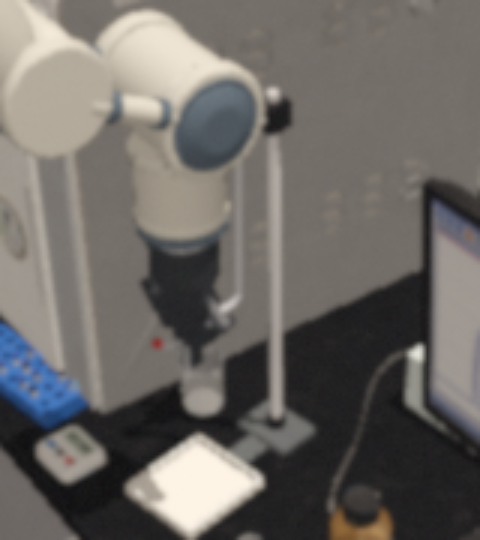

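Request:
servo_tool --pt "0 -1 0 0" --pt "0 -1 0 0" --pt "0 -1 0 0" --pt "0 -1 0 0" --pt "0 -1 0 0" --pt "0 -1 0 0" --pt "0 -1 0 0" --pt "0 -1 0 0" --pt "0 -1 0 0" --pt "0 -1 0 0"

```text
t: 11.8
position: [0.5223, 0.0468, 0.2153]
tcp_rot: [-3.142, 0.0, -2.968]
force: [0.2, -0.4, -0.3]
opening: 0.003
finger_force: 0.0
```

Request:
servo_tool --pt "0 -1 0 0" --pt "0 -1 0 0" --pt "0 -1 0 0" --pt "0 -1 0 0" --pt "0 -1 0 0" --pt "0 -1 0 0" --pt "0 -1 0 0" --pt "0 -1 0 0" --pt "0 -1 0 0" --pt "0 -1 0 0"

```text
t: 12.8
position: [0.524, 0.0369, 0.2153]
tcp_rot: [-3.142, -0.0, -2.968]
force: [-0.2, -0.9, -0.5]
opening: -0.002
finger_force: 0.0
```

Request:
servo_tool --pt "0 -1 0 0" --pt "0 -2 0 0" --pt "0 -4 0 0" --pt "0 -8 0 0" --pt "0 -12 0 0" --pt "0 -12 0 0" --pt "0 -12 0 0" --pt "0 -12 0 0" --pt "0 -12 0 0" --pt "0 -12 0 0"

```text
t: 13.8
position: [0.5392, -0.0498, 0.2153]
tcp_rot: [-3.142, -0.0, -2.968]
force: [0.2, -0.1, -0.6]
opening: 0.003
finger_force: 0.0
```

```bash
python3 - <<'E'
from h import *
for i in range(9):
    s,p,r=hook(); print(round(get_obs()["t"],2),r); eyes.snapshot("top")
s,p,W=snap("top");cv2.imwrite("pics/t4.png",p)
s,p,W=snap("wrist");cv2.imwrite("pics/w4.png",p)
R=Rotation.from_euler("xyz",s["rotation"]).as_matrix(); print(get_obs()["position"])
for n in ("scene","top"):
    s,p,r=hook(n); R=Rotation.from_euler("xyz",s["rotation"]).as_matrix(); f=210/np.tan(np.radians(s["vfov"]/2))
    d=R@np.array([(r[0]-s["cx"])/f,-(r[1]-s["cy"])/f,-1]); o=np.array(s["origin"]); k=(.238-o[2])/d[2]; q=o+k*d
    e=q[:2]-[.525,.065]; print(n,r,q.round(4),"stand",.985*e[0]+.174*e[1],-.174*e[0]+.985*e[1])
E
```

```text
13.85 (np.float64(234.5), np.float64(195.5), 4)
13.95 (np.float64(234.2), np.float64(195.4), 5)
14.05 (np.float64(233.8), np.float64(195.4), 5)
14.15 (np.float64(233.6), np.float64(195.2), 5)
14.25 (np.float64(233.6), np.float64(195.2), 5)
14.35 (np.float64(233.5), np.float64(195.5), 4)
14.45 (np.float64(233.8), np.float64(195.4), 5)
14.55 (np.float64(234.2), np.float64(195.4), 5)
14.65 (np.float64(234.5), np.float64(195.5), 4)
[ 0.53901802 -0.04867729  0.21526645]
scene (np.float64(234.2), np.float64(195.4), 5) [0.4876 0.0628 0.238 ] stand -0.037204420134254755 0.00429990394856202Traceback (most recent call last):
  File "<stdin>", line 9, in <module>
TypeError: unsupported operand type(s) for -: 'NoneType' and 'float'
```

Request:
servo_tool --pt "0 -10 -35 0" --pt "0 -10 -35 0" --pt "0 0 -20 0" --pt "10.2 -36 0 0" --pt "10.2 -36 0 0" --pt "10.2 -36 0 0" --pt "10.2 -36 0 0" --pt "10.2 -36 0 0" --pt "10.2 -36 0 0" --pt "10.2 -36 0 0" --gripper 70

```text
t: 15.9
position: [0.5153, -0.3305, 0.3053]
tcp_rot: [3.142, -0.0, -2.968]
force: [1.7, 0.4, 0.7]
opening: 0.818
finger_force: 0.0
```

Request:
servo_tool --pt "0 0 0 -6.7" --pt "0 0 0 -6.7" --pt "0 0 0 -6.6"

```text
t: 16.2
position: [0.5155, -0.3293, 0.3051]
tcp_rot: [3.141, -0.0, -2.615]
force: [-0.6, -0.1, -0.4]
opening: 0.821
finger_force: 0.0
```

```bash
python3 - <<'E'
from h import *
s,p,W=snap("wrist");cv2.imwrite("pics/w5.png",p); o=get_obs(); print(o["position"],o["tcp_rot"],o["q"].round(2))
h=cv2.cvtColor(p,cv2.COLOR_BGR2HSV); H,S,V=[h[...,i].astype(int) for i in range(3)]
m=(H>5)&(H<18)&(S>170)&(V>120)&(W[...,2]>.11)
k,l,st,_=cv2.connectedComponentsWithStats(m.astype(np.uint8))
for i in range(1,k):
    if st[i,4]>30:
        P=W[l==i]; T=P[P[:,2]>np.nanpercentile(P[:,2],90)-.004]
        print(st[i],len(T),np.median(P,0).round(4),T.mean(0).round(4),cv2.minAreaRect(T[:,:2].astype(np.float32)*1000))
m=(H>100)&(H<125)&(S>120)&(W[...,2]>.02)&(abs(W[...,0]-.515)<.08)&(abs(W[...,1]+.33)<.08)
for a in(.03,.045,.055): print(cv2.minAreaRect(W[m&(W[...,2]>a)][:,:2].astype(np.float32)*1000))
E
```

```text
[ 0.51554407 -0.32911793  0.3051249 ] [ 3.14129040e+00 -1.00839655e-04 -2.60699745e+00] [-0.67  0.43  1.3   0.    1.41 -2.77]
[265 176  26  36 569] 281 [ 0.5122 -0.3348  0.1717] [ 0.5137 -0.3326  0.1755] ((517.5843505859375, -332.0016784667969), (16.790809631347656, 17.98910903930664), 30.903902053833008)
((518.7566528320312, -331.9588623046875), (69.48999786376953, 100.27495574951172), 30.150775909423828)
((505.5468444824219, -344.0630798339844), (0.776738166809082, 28.275285720825195), 41.04804611206055)
((0.0, 0.0), (0.0, 0.0), 0.0)
```

View pics/w5.png

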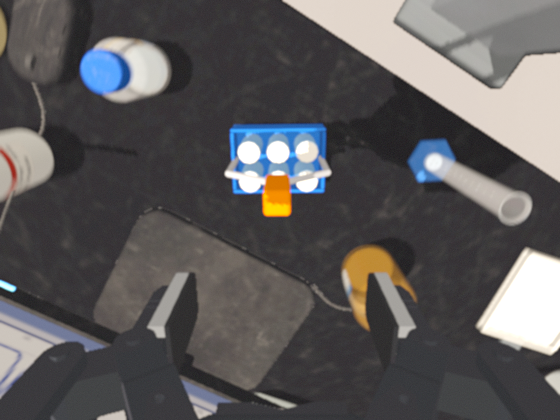

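Request:
servo_tool --pt "0 -3.5 30 0" --pt "0 0 30 0" --pt "0 0 30 0" --pt "0 0 30 0" --pt "0 0 20 0" --pt "0 0 10 0" --pt "0 0 0 0"

```text
t: 16.95
position: [0.5171, -0.3316, 0.1543]
tcp_rot: [3.14, -0.001, -2.62]
force: [-0.2, -0.6, 0.8]
opening: 0.819
finger_force: 0.0
```

Request:
servo_tool --pt "0 0 0 0" --pt "0 0 0 0" --pt "0 0 0 0" --pt "0 0 0 0" --pt "0 0 0 0" --pt "0 0 0 0" --pt "0 0 0 0" --pt "0 0 0 0" --gripper 0 --grip_force 50

```text
t: 17.75
position: [0.5177, -0.332, 0.1562]
tcp_rot: [-3.141, 0.0, -2.619]
force: [-1.7, 1.7, 6.8]
opening: 0.223
finger_force: 49.2
```

Request:
servo_tool --pt "0 0 -5 0" --pt "0 0 -10 0" --pt "0 0 -20 0" --pt "0 0 -30 0" --pt "0 0 -30 0" --pt "0 0 -30 0" --pt "0 0 -10 0"

```text
t: 18.45
position: [0.5182, -0.3326, 0.2941]
tcp_rot: [-3.137, 0.002, -2.619]
force: [1.2, 0.2, -2.0]
opening: 0.225
finger_force: 49.2
```

Request:
servo_tool --pt "0 0 -15 5" --pt "0 0 -22 5" --pt "0 0 -25 5" --pt "0 0 0 4.9" --pt "2 12 0 0" --pt "5 26 0 0" --pt "6 36 0 0" --pt "6 36 0 0" --pt "6 36 0 0" --pt "6 36 0 0"

```text
t: 19.45
position: [0.4536, -0.1561, 0.3514]
tcp_rot: [3.141, -0.001, -2.964]
force: [0.7, 0.1, -2.1]
opening: 0.226
finger_force: 49.6
```

Request:
servo_tool --pt "6 36 0 0" --pt "6 36 0 0" --pt "6 36 0 0" --pt "6 36 0 0" --pt "6 36 0 0" --pt "6 24 0 0" --pt "5 6 0 0" --pt "0 0 0 0" --pt "0 0 0 0"

```text
t: 20.35
position: [0.3781, 0.0411, 0.3521]
tcp_rot: [-3.141, -0.0, -2.965]
force: [0.5, -0.4, -1.8]
opening: 0.228
finger_force: 49.8
```

```bash
python3 - <<'E'
from h import *
o=get_obs(); print(o["position"],o["tcp_rot"],o["q"].round(2),o["force"])
for n in("scene","scene","top"):
    s,p,r=hook(n); print(r)
    if r[0] is None: continue
    R=Rotation.from_euler("xyz",s["rotation"]).as_matrix(); f=210/np.tan(np.radians(s["vfov"]/2))
    d=R@np.array([(r[0]-s["cx"])/f,-(r[1]-s["cy"])/f,-1]); q0=np.array(s["origin"]); k=(.238-q0[2])/d[2]; print(n,(q0+k*d).round(4))
    print(n)
    cv2.imwrite(f"pics/{n}6.png",p)
a=cv2.imread("pics/scene6.png")[80:280,150:350]; s,w,W=snap("wrist"); np.save("/tmp/w6.npy",W)
cv2.imwrite("pics/c6.png",np.hstack([cv2.resize(a,(400,400)),cv2.resize(w,(400,300)).copy() if 0 else cv2.copyMakeBorder(cv2.resize(w,(400,300)),0,100,0,0,cv2.BORDER_CONSTANT)])); cv2.imwrite("pics/w6.png",w)
E
```

```text
[0.37808341 0.04108276 0.35206105] [-3.14139020e+00 -2.01167519e-04 -2.96531853e+00] [-0.05  0.03  1.72 -0.    1.4  -1.8 ] [ 0.53540521 -0.37889942 -1.77933177]
(np.float64(233.5), np.float64(195.0), 6)
scene [0.4869 0.0658 0.238 ]
scene
(np.float64(233.28571428571428), np.float64(195.0), 7)
scene [0.4863 0.0662 0.238 ]
scene
(np.float64(228.5), np.float64(231.5), 4)
top [0.4924 0.0597 0.238 ]
top
```

View pics/c6.png

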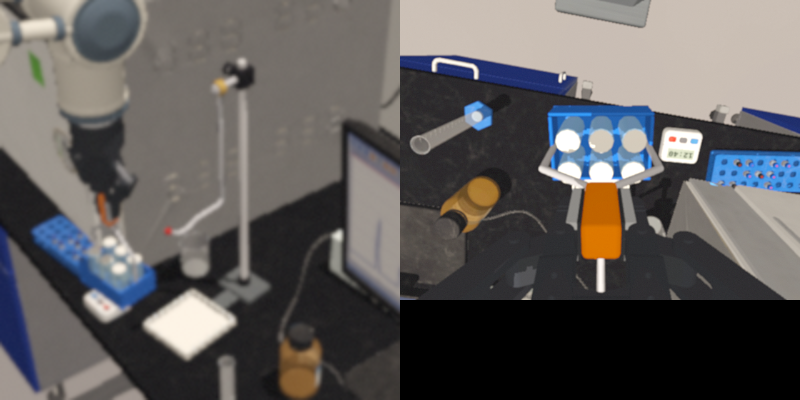

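Request:
servo_tool --pt "0 1 12 0" --pt "0 1 18 0" --pt "0 0 18 0" --pt "0 0 12 0" --pt "0 0 0 0"

```text
t: 21.05
position: [0.3772, 0.0431, 0.2911]
tcp_rot: [3.141, -0.003, -2.967]
force: [0.1, -0.8, -2.3]
opening: 0.226
finger_force: 49.8
```

Request:
servo_tool --pt "-6 0 0 0" --pt "-12 0 0 0" --pt "-12 0 0 0" --pt "-12 0 0 0" --pt "-12 0 0 0" --pt "-8 0 0 0" --pt "-4 0 0 0" --pt "0 0 0 0" --pt "0 0 0 0"

```text
t: 21.95
position: [0.4424, 0.0549, 0.2922]
tcp_rot: [3.142, -0.0, -2.966]
force: [-0.1, -0.7, -3.6]
opening: 0.229
finger_force: 49.8
```

```bash
python3 - <<'E'
from h import *
o=get_obs(); print(o["position"],o["tcp_rot"],o["force"])
s,p,W=snap("scene"); a=cv2.resize(p[150:270,190:290],None,fx=4,fy=4)
s,w,W=snap("wrist")
cv2.imwrite("pics/c7.png",np.hstack([a,cv2.copyMakeBorder(cv2.resize(w,(400,300)),0,180,0,0,cv2.BORDER_CONSTANT)]))
E
```

```text
[0.44243007 0.05493891 0.29218739] [ 3.14155310e+00 -4.74743534e-04 -2.96614772e+00] [-0.11838456 -0.69998511 -3.5616039 ]
```

View pics/c7.png

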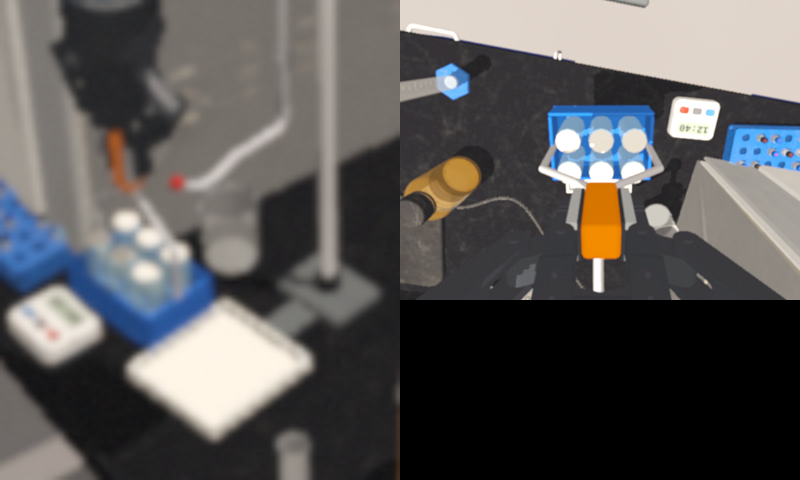

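Request:
servo_tool --pt "-6 0 0 0" --pt "-10 0 0 0" --pt "-10 0 0 0" --pt "-10 0 0 0" --pt "-10 0 0 0" --pt "-10 0 0 0" --pt "-10 0 0 0" --pt "-8 0 0 0" --pt "-4 0 0 0" --pt "0 0 0 0"

```text
t: 23.05
position: [0.52, 0.0686, 0.2922]
tcp_rot: [-3.142, -0.0, -2.966]
force: [1.5, -0.4, -2.9]
opening: 0.228
finger_force: 49.8
```

```bash
python3 - <<'E'
from h import *
o=get_obs(); print(o["position"],o["tcp_rot"],o["force"])
s,p,r=hook(); print(r); a=cv2.resize(p[110:230,190:290],None,fx=4,fy=4)
s,w,W=snap("wrist")
cv2.imwrite("pics/c8.png",np.hstack([a,cv2.copyMakeBorder(cv2.resize(w,(400,300)),0,180,0,0,cv2.BORDER_CONSTANT)]))
E
```

```text
[0.52000206 0.06861919 0.29215574] [-3.14156172e+00 -8.38082951e-05 -2.96613007e+00] [ 1.45886136 -0.36003184 -2.92533558]
(np.float64(233.5), np.float64(195.0), 6)
```

View pics/c8.png

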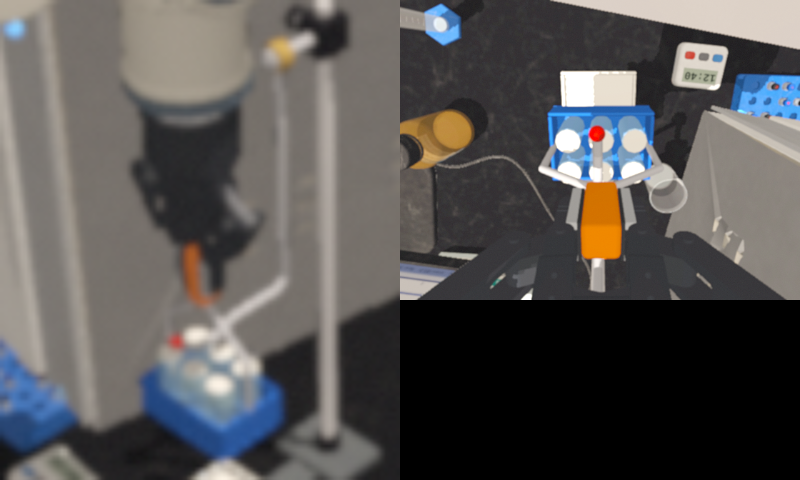

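```bash
python3 - <<'E'
from h import *
s,p,W=snap("wrist"); h=cv2.cvtColor(p,cv2.COLOR_BGR2HSV); H,S,V=[h[...,i].astype(int) for i in range(3)]
m=((H<5)|(H>174))&(S>150)&(V>100)&(W[...,2]>.2)&(W[...,2]<.28)
P=W[m]; c=np.median(P,0); t=get_obs()["position"]; e=c-t
print(len(P),c,P[:,2].max(),"stand",.985*e[0]+.174*e[1],-.174*e[0]+.985*e[1])
E
```

```text
349 [0.48745158 0.05901158 0.24316476] 0.24550618306146202 stand -0.03295124701914724 -0.0038486562625839856
```

Request:
servo_tool --pt "0 -1.5 4 0" --pt "0 -1 6 0" --pt "0 0 6 0" --pt "0 0 5 0" --pt "0 0 3 0" --pt "0 0 2 0" --pt "0 0 1 0" --pt "0 0 0 0"

```text
t: 24.0
position: [0.52, 0.0661, 0.2653]
tcp_rot: [-3.142, 0.0, -2.966]
force: [-0.9, 0.5, -2.8]
opening: 0.227
finger_force: 49.8
```

Request:
servo_tool --pt "0 0 0.5 0" --pt "0 0 0.5 0" --pt "0 0 0 0"

```text
t: 24.3
position: [0.52, 0.0661, 0.2643]
tcp_rot: [-3.142, 0.0, -2.966]
force: [-0.1, -0.6, -3.0]
opening: 0.227
finger_force: 49.8
```

Request:
servo_tool --pt "0 0 0.5 0" --pt "0 0 0.5 0" --pt "0 0 0 0"

```text
t: 24.6
position: [0.52, 0.0661, 0.2632]
tcp_rot: [3.142, -0.0, -2.966]
force: [0.1, -0.2, -2.9]
opening: 0.227
finger_force: 49.8
```

Request:
servo_tool --pt "0 0 0.5 0" --pt "0 0 0.5 0" --pt "0 0 0 0"

```text
t: 24.9
position: [0.52, 0.0661, 0.2622]
tcp_rot: [3.142, -0.0, -2.966]
force: [0.1, 0.9, -3.1]
opening: 0.226
finger_force: 49.8
```

Request:
servo_tool --pt "0 0 0.5 0" --pt "0 0 0.5 0" --pt "0 0 0 0"

```text
t: 25.2
position: [0.5202, 0.0661, 0.2616]
tcp_rot: [-3.141, 0.001, -2.966]
force: [-1.1, -0.1, 4.3]
opening: 0.228
finger_force: 50.8
```

Request:
servo_tool --pt "0 0 0.5 0" --pt "0 0 0.5 0" --pt "0 0 0 0"

```text
t: 25.5
position: [0.5204, 0.066, 0.2612]
tcp_rot: [-3.141, 0.001, -2.966]
force: [-4.4, -0.6, 13.7]
opening: 0.224
finger_force: 52.4
```

Request:
servo_tool --pt "0 0 -0.5 0" --pt "0 0 -0.5 0" --pt "0 0 0 0"

```text
t: 25.8
position: [0.5202, 0.0661, 0.2615]
tcp_rot: [-3.142, 0.001, -2.966]
force: [-1.3, -0.4, 5.1]
opening: 0.227
finger_force: 50.6
```

```bash
python3 - <<'E'
from h import *
s,p,W=snap("wrist"); h=cv2.cvtColor(p,cv2.COLOR_BGR2HSV); H,S,V=[h[...,i].astype(int) for i in range(3)]
m=((H<5)|(H>174))&(S>150)&(V>100)&(W[...,2]>.2)&(W[...,2]<.28)
P=W[m]; c=np.median(P,0); t=get_obs()["position"]; e=c-t
print(len(P),c,P[:,2].max(),"stand",.985*e[0]+.174*e[1],-.174*e[0]+.985*e[1], get_obs()["force"])
E
```

```text
504 [0.48719895 0.05940957 0.24313554] 0.2458215626053534 stand -0.033691509615788415 -0.0008429647662945823 [-0.083754    0.39651327  4.88781353]
```

Request:
servo_tool --pt "0 0 -0.4 0" --pt "0 0 0 0" --pt "0 0 0 0" --grip_force 20

```text
t: 26.15
position: [0.5201, 0.0661, 0.2616]
tcp_rot: [-3.142, 0.0, -2.966]
force: [1.7, 0.3, 0.5]
opening: 0.228
finger_force: 50.4
```

Request:
servo_tool --pt "0 0 0 0" --pt "0 0 0 0" --pt "0 0 0 0" --pt "0 0 0 0" --pt "0 0 0 0" --pt "0 0 0 0" --gripper 60

```text
t: 26.75
position: [0.52, 0.0661, 0.2617]
tcp_rot: [-3.142, -0.0, -2.966]
force: [0.3, 0.8, 0.2]
opening: 0.701
finger_force: 0.0
```

```bash
python3 - <<'E'
from h import *
for i in range(5):
    s,p,W=snap("wrist"); h=cv2.cvtColor(p,cv2.COLOR_BGR2HSV); H,S,V=[h[...,i].astype(int) for i in range(3)]
    m=(H>5)&(H<18)&(S>170)&(V>120); v,u=np.nonzero(m)
    m2=((H<5)|(H>174))&(S>150)&(V>100)&(W[...,2]>.2)&(W[...,2]<.28); v2,u2=np.nonzero(m2)
    print(len(u),u.mean().round(1),v.mean().round(1),u2.mean().round(1),v2.mean().round(1),get_obs()["force"].round(1))
cv2.imwrite("pics/w9.png",p)
E
```

```text
5664 267.6 307.1 276.2 207.3 [-1.   0.4  0.7]
5644 269.1 307.7 276.6 207.3 [ 0.1 -0.2  0.2]
5622 269.8 307.6 277.2 207.2 [ 0.5  0.2 -0. ]
5646 269.9 307.6 277.7 207.2 [-0.6 -0.6  0.1]
5636 270.9 307.7 278.5 207.3 [-0.3  0.1 -0.3]
```

View pics/w9.png

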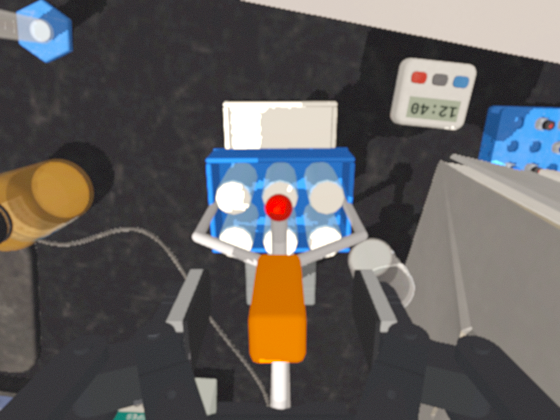

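Request:
servo_tool --pt "0 0 -5 0" --pt "0 0 -10 0" --pt "0 0 -15 0" --pt "0 0 -20 0" --pt "0 0 -20 0" --pt "20 0 0 0" --pt "30 0 0 0" --pt "30 0 0 0" --pt "30 0 0 0" --pt "20 0 0 0"

```text
t: 28.0
position: [0.3903, 0.0433, 0.3325]
tcp_rot: [-3.141, 0.001, -2.966]
force: [0.2, -0.5, -0.4]
opening: 0.702
finger_force: 0.0
```

```bash
cat > sway.py <<'E'
from h import *
for i in range(10):
    s,p,W=snap("scene"); h=cv2.cvtColor(p,cv2.COLOR_BGR2HSV); H,S,V=[h[...,i].astype(int) for i in range(3)]
    X,Y,Z=W[...,0],W[...,1],W[...,2]
    m=(H>100)&(H<125)&(S>120)&(X>.43)&(X<.62)&(Y>-.02)&(Y<.15)&(Z>.08)&(Z<.2); v,u=np.nonzero(m)
    m=(H>5)&(H<18)&(S>150)&(V>120)&(X>.45)&(X<.58)&(Y>0)&(Y<.13)&(Z>.2); v2,u2=np.nonzero(m)
    print(round(get_obs()["t"],2),len(u),u.mean().round(2),v.mean().round(2),u2.mean().round(2),v2.mean().round(2)); eyes.snapshot("top")
cv2.imwrite("pics/s10.png",cv2.resize(p[90:290,150:350],None,fx=3,fy=3)); print(get_obs()["position"])
E
python3 sway.py
```

```text
28.05 295 243.05 220.84 241.28 185.5
28.15 295 242.9 220.75 241.18 185.4
28.25 289 242.43 220.71 241.15 185.43
28.35 290 242.48 220.71 241.15 185.43
28.45 294 243.01 220.78 241.18 185.4
28.55 295 243.16 220.82 241.3 185.56
28.65 296 243.23 220.85 241.46 185.58
28.75 292 243.0 220.98 241.6 185.66
28.85 287 243.24 221.11 241.68 185.66
28.95 293 243.08 220.93 241.54 185.56
[0.39199427 0.0434291  0.33167507]
```

Request:
servo_tool --pt "10 0 -10 0" --pt "0 0 0 0" --pt "0 0 0 0" --pt "0 0 0 0" --pt "0 0 0 0" --pt "0 0 0 0" --pt "0 0 0 0" --pt "0 0 0 0" --pt "0 0 0 0" --pt "0 0 0 0"

```text
t: 30.0
position: [0.3822, 0.0417, 0.3416]
tcp_rot: [-3.142, -0.0, -2.966]
force: [-0.4, -0.8, -0.3]
opening: 0.704
finger_force: 0.0
```

Request:
servo_tool --pt "0 0 0 0" --pt "0 0 0 0" --pt "0 0 0 0" --pt "0 0 0 0" --pt "0 0 0 0" --pt "0 0 0 0" --pt "0 0 0 0" --pt "0 0 0 0" --pt "0 0 0 0" --pt "0 0 0 0"

```text
t: 31.0
position: [0.3822, 0.0417, 0.3417]
tcp_rot: [3.142, -0.0, -2.966]
force: [-0.5, -0.7, 0.3]
opening: 0.701
finger_force: 0.0
```

Request:
servo_tool --pt "0 0 0 0" --pt "0 0 0 0" --pt "0 0 0 0" --pt "0 0 0 0" --pt "0 0 0 0" --pt "0 0 0 0" --pt "0 0 0 0" --pt "0 0 0 0" --pt "0 0 0 0" --pt "0 0 0 0"

```text
t: 32.0
position: [0.3822, 0.0417, 0.3417]
tcp_rot: [-3.142, -0.0, -2.966]
force: [0.0, 0.9, -0.4]
opening: 0.698
finger_force: 0.0
```

```bash
python3 sway.py && python3 -c "
from h import *
print(env.hand_in())"
```

```text
32.05 291 243.06 221.03 241.64 185.68
32.15 294 243.06 220.97 241.6 185.57
32.25 296 243.23 220.88 241.38 185.57
32.35 296 243.08 220.81 241.29 185.51
32.45 292 242.82 220.77 241.16 185.45
32.55 288 242.47 220.7 241.15 185.43
32.65 288 242.6 220.69 241.15 185.34
32.75 292 243.06 220.82 241.22 185.47
32.85 297 243.15 220.8 241.38 185.57
32.95 296 243.16 220.89 241.46 185.58
[0.38216889 0.04165968 0.34169396]
the job is handed in; nothing more can be done
None
```

The hook was steadied and hung free and still, the basket now hangs by its bail in the hook's dip with only about 1 mm of sway left, and the job is handed in at about 33 s; the hand-in gave no verdict.

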